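# Index the flask under the burette

## Task

Bring the small conical flask on the sample carousel to stand directly under the burette's tip, by working the carousel's upright-handled ratchet lever: push it anticlockwise (seen from above) to its stop, let it spring back, and repeat, one place per stroke. Do not touch the carousel or the glassware on it, and stop when the flask is under the tip.

Things in the scene. Friction and masses are not known exactly. Their poses are not given: they have to be found in the camera images.
- carousel: Turntable, 248 mm wide, top 42 mm above the bench; 12 places every 30 deg at 90 mm radius, glassware fixed on some; 14 mm ratchet pins on its rim. Origin: turning axis (the lever's too), bench height. Stays where left; the lever's pawl drives it anticlockwise only. Starts 2 to 4 strokes short, maybe between places: the first stroke may move it less. A full stroke ends with a place under the tip.
- handle (a point): Centre of the top of the upright bare-metal handle: 18 mm diameter, standing from 24 to 150 mm above the bench on a flat steel lever, 175 mm from the carousel axis. Starts at its home stop. Push it sideways, anticlockwise about the axis, 0.66 rad (115 mm of arc) to the end stop; takes 2 to 5 N, more at the stop. Let go, it springs back home in about 1 s, the pawl clicking past the pins.
- flask (a point): Centre of the mouth of the small clear-glass conical flask, the only conical piece on the carousel: 42 mm wide at the base, 22 mm at the mouth, 70 mm tall (the others are straight beakers 36 mm wide, 47 mm tall, and amber jars with white caps). Fixed to the carousel; this point is 112 mm above the bench, 90 mm from the axis.
- burette_tip (a point): Lower end of the burette's white tip, 7 mm in diameter, 145 mm above the bench, 90 mm from the carousel axis, roughly opposite the lever; the flask mouth passes 33 mm below it. The burette (15 mm thick) reaches up to 300 mm; a clamp arm runs outward to a steel rod, 302 mm tall, 170 mm from the axis.

How it is judged:
At the end, for the whole second after the job is handed in: The mouth of the conical flask is within 14 mm, seen from above, of the burette tip's axis, and the carousel is at rest (horizontal distance between flask and burette_tip below 0.014 m and linear speed of carousel below 0.02 m/s and angular speed of carousel below 0.05 rad/s); the robot touches nothing.
It fails at once if the robot touches the carousel or its glassware (more than 1 N) (contact force between any of the fingers, the arm and carousel above 1 N).
It also fails if it takes over 64 s, if anything falls off the work surface, if the arm or the gripper's body presses on something with over 40 N, if the wrist force passes 120 N, or if a joint passes its speed limit or range.

## Robot

A 6-joint arm with a two-finger parallel gripper is mounted at the origin on the work surface. World frame = base frame: x ahead of the robot, y to its left, z up, the work surface at z = 0. Lengths are in m, angles in rad, forces in N, time in s.
With the tool pointing down it reaches from about 0.325 to 0.9 m from the base axis. Payload 3.5 kg.
Tool frame: the origin (TCP) lies between the finger pads; the fingertips stand 17 mm ahead of it and the grasp point (between the pads) lies 2 mm behind it; z points along the fingers, y is the direction in which the jaws open and shut (so a half turn about z gives the same grasp; the last joint's range is limited). The gripper opens to 85 mm and grips with 20 to 120 N. Pads are 22 mm wide; open, the fingers measure 114 mm over their backs; the gripper's body (76 mm by 85 mm) begins 54 mm behind the grasp point. The pads swing forward as they close: fully open they stand 13 mm farther back than shut.
Start: joints at [1.199, 0.276, -0.026, 1.268, 0, 1.467], TCP at [0.166, 0.603, 0.248] pointing down, gripper open.
Joint ranges: [-3.12, 3.12], [-0.85, 1.88], [-1.08, 1.24], [-1.95, 2.15], [-1.57, 1.53], [-3.14, 3.14]. Speed limits (rad/s): [2.57, 2.57, 3.14, 3.14, 3.14, 3.14].

## Interface

Orientations are given as a unit quaternion [w, x, y, z].
In Python, from bench import * gives the robot as it stands.
- The arm moves only by the shell command python3 -m pendant 'ROWS' [FORCE]. ROWS is JSON, a list of rows, each a list of 7 numbers: the turn, a rotation vector about the tool's x, y, z in degrees, then the shift along the tool's x, y, z in m, then the closure, from -1 (fully open) to 1 (shut), so that 0 is half open. A call has 1 to 5 rows; each row shifts and turns the pose as measured when the row begins, along the tool's axes as they then stand; what a row does not reach is not made up. A row lasts 1/8 s, in which the tool goes at most 62.5 mm and 10.7 degrees, less where a joint would pass 70% of its speed; a pose out of reach is approached as far as the arm can. A call with a gripper value outside its range is refused whole. The fingers move at their own pace and stop on an object; FORCE is the grip in N (left out, the last holds). Time passes only in rows, so rows that do not move let the fingers close. It gives the time, the measured TCP pose, the force and the opening at its end, in the units of the state.
- get_obs(): the state, without advancing time (a new reading comes with each control period).
- grab_frame(name): name is "side" or "top" or "wrist"; returns (picture, depth): 384x512x3 uint8, red, green, blue; 384x512 float32, m along the optical axis (not along the pixel's ray), 0 where there is no reading.
- get_calibration(name): a dict with "vfov" (degrees; the focal length in pixels is half the picture's height over the tangent of half this angle, whatever the lens; pixels are square), "cx", "cy" (the principal point, pixels), "xyz" and "attitude" of the camera in the world; the wrist camera has in their place "mount" (4x4, takes a point from camera to tool coordinates, whose origin is the TCP and whose axes are the flange's). Camera axes: x right, y down, z forward; pixel columns grow to the right and rows downward; lengths in m; the calibration is good to about 2 mm. A picture is of the moment at which its call begins: read the wrist's pose just before it. get_calibration takes no time and is no camera call.
- hand_in(): hands the job in, once; it reports no verdict.
The state is a dict: "t": time; "joints": joint angles; "joint_vel": joint speeds; "joint_torque": joint torques, N m; "position": TCP position; "orientation": TCP orientation; "wrist_force": force on the tool from outside, world axes, zero at the start; "ft_torque": the same for the moment, N m; "grip_width": opening from 0.0 (shut) to 1.0 (fully open).
Only numpy, scipy, OpenCV 4.12 (cv2) and the standard library are available. Lean on these libraries where they do the work, as an engineer would, in place of code of your own. Each camera call takes 0.05 s, during which the arm holds its last target.

## Working session

There is one attempt and no reset: what is moved stays moved. The work goes in short steps, Python scripts to look and compute and a shell command to move; the robot and the scene stay as the last step left them, time stands still between calls to the robot, and variables do not carry over. Pictures are saved under pics/ and viewed, and the job is handed in when it is done.

```bash
mkdir -p pics; ls
python3 - <<'E'
from bench import *
import cv2,numpy as np
print(get_obs())
for n in("side","top","wrist"):
    p,d=grab_frame(n); cv2.imwrite(f"pics/{n}0.png",p[:,:,::-1]); np.savez(f"pics/{n}0.npz",p=p,d=d); print(n,get_calibration(n))
E
```

```text
pics
{'t': 0.0, 'joints': array([ 1.19860301e+00,  2.77120181e-01, -2.78965666e-02,  1.26795231e+00,
       -1.84349414e-06,  1.46740616e+00]), 'joint_vel': array([-0.00041927,  0.00017207,  0.000485  , -0.0004618 ,  0.00080733,
       -0.00024539]), 'joint_torque': array([ 4.22858284e-04, -4.45506656e+01,  2.95202941e+01,  1.63137959e-02,
       -1.17421610e-05, -1.20272048e-06]), 'position': array([0.16572356, 0.60187157, 0.24716019]), 'orientation': array([-2.55005792e-04,  1.33997226e-01,  9.90981111e-01, -1.05601495e-03]), 'wrist_force': array([ 0.66860373, -0.03996319, -0.18488695]), 'ft_torque': array([-0.04149882, -0.02367496, -0.02444618]), 'grip_width': 0.9997051449369412}
side {'vfov': 55.738167554754476, 'cx': 251.73893591677054, 'cy': 194.1830896236519, 'xyz': array([ 0.20530743, -0.36254771,  0.50996508]), 'attitude': array([-0.42565115,  0.84624742, -0.28238218,  0.15148169])}
top {'vfov': 47.97992570423715, 'cx': 256.45335561122045, 'cy': 189.8106504648773, 'xyz': array([0.47017188, 0.05473338, 0.79153891]), 'attitude': array([-0.02347579,  0.70797322, -0.70509253,  0.03267006])}
wrist {'vfov': 71.75303642756293, 'cx': 257.4086264176084, 'cy': 192.06207156140485, 'mount': array([[ 1.68855400e-04, -9.65209263e-01, -2.61478586e-01,
         6.58219344e-02],
       [ 9.99999943e-01,  8.68640732e-05,  3.25125600e-04,
         1.37055514e-03],
       [-2.91101146e-04, -2.61478626e-01,  9.65209223e-01,
        -1.25078729e-01],
       [ 0.00000000e+00,  0.00000000e+00,  0.00000000e+00,
         1.00000000e+00]])}
```

View pics/side0.png

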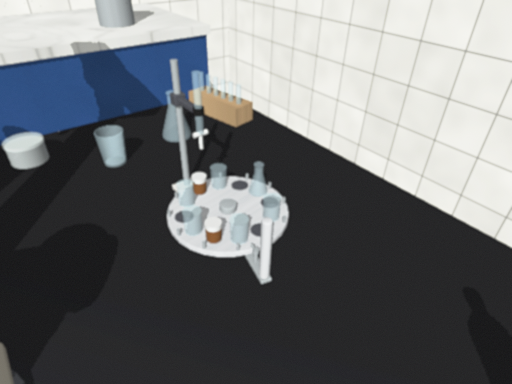

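View pics/top0.png

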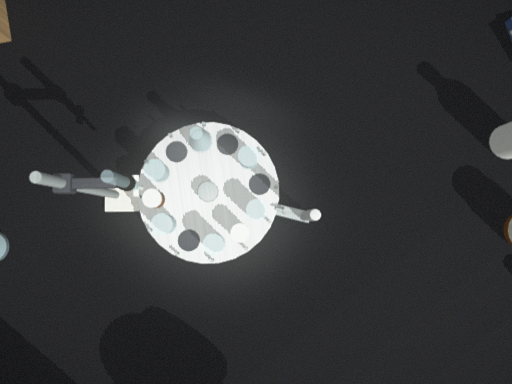

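View pics/wrist0.png

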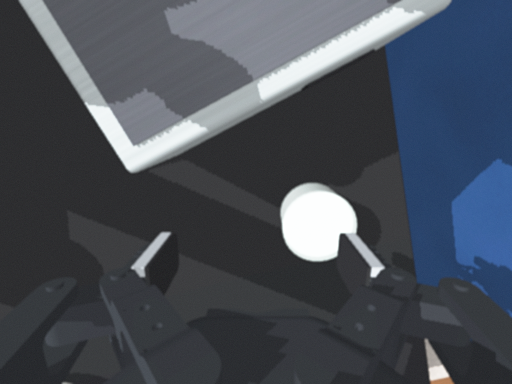

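The top view shows the carousel around (208,192), the handle top at (315,215), the flask mouth near (196,133), and the burette at left near (110–150,180). In the side view the tip's lower end is at about (201,149). I'll turn these into coordinates.

```bash
cat > h.py <<'E'
import numpy as np,cv2
from scipy.spatial.transform import Rotation as R
from bench import *
def ray(n,u,v):
    c=get_calibration(n); f=192/np.tan(np.radians(c['vfov']/2))
    q=c['attitude']; r=R.from_quat([q[1],q[2],q[3],q[0]])
    return np.array(c['xyz']),r.apply([(u-c['cx'])/f,(v-c['cy'])/f,1.])
def onz(n,u,v,z):
    o,d=ray(n,u,v); return o+d*(z-o[2])/d[2]
def proj(n,P):
    c=get_calibration(n); f=192/np.tan(np.radians(c['vfov']/2))
    q=c['attitude']; p=R.from_quat([q[1],q[2],q[3],q[0]]).inv().apply(np.array(P)-c['xyz'])
    return f*p[0]/p[2]+c['cx'],f*p[1]/p[2]+c['cy']
E
python3 - <<'E'
from h import *
p=np.load('pics/top0.npz')['p']; g=p.min(2)
m=((g>110)*255).astype(np.uint8)
m=cv2.morphologyEx(m,cv2.MORPH_CLOSE,np.ones((9,9)))
cs,_=cv2.findContours(m,0,2); c=max(cs,key=cv2.contourArea)
c=c[:,0]; W=np.array([onz('top',u,v,.042)[:2] for u,v in c]); 
from scipy.optimize import least_squares
s=least_squares(lambda x:np.hypot(W[:,0]-x[0],W[:,1]-x[1])-x[2],[*W.mean(0),.124],loss='soft_l1',f_scale=.002)
C=s.x[:2]; print('centre',s.x)
H=onz('top',315,215,.15); print('handle',H,np.hypot(*(H[:2]-C)))
print('handle side',onz('side',267,221,.15))
T=onz('side',201,149,.145); print('tip',T,np.hypot(*(T[:2]-C)),proj('top',T))
F=onz('top',196,132,.112); print('flask',F,np.hypot(*(F[:2]-C)));F2=onz('side',259,164,.112);print('flask side',F2)
a=lambda P:np.degrees(np.arctan2(P[1]-C[1],P[0]-C[0]))
print('ang H,T,F',a(H),a(T),a(F),a(F2))
for n,(x0,y0,x1,y1) in {'top':(80,100,340,260),'side':(150,100,310,300)}.items():
    q=np.load(f'pics/{n}0.npz')['p'][y0:y1,x0:x1,::-1]; cv2.imwrite(f'pics/{n}0z.png',cv2.resize(q,None,fx=3,fy=3,interpolation=2))
E
```

```text
centre [0.52615137 0.12971138 0.1243008 ]
handle [ 0.48406477 -0.04075558  0.15      ] 0.1755854873991482
handle side [ 0.48438146 -0.04494368  0.15      ]
tip [0.52256731 0.21345858 0.145     ] 0.08382386071635364 (np.float64(144.9982921249747), np.float64(188.68959869705117))
flask [0.61628728 0.1426973  0.112     ] 0.09106654491497855
flask side [0.61635655 0.14016936 0.112     ]
ang H,T,F -103.86841704299702 92.45054669306016 8.198218203934417 6.613095732512631
```

View pics/top0z.png

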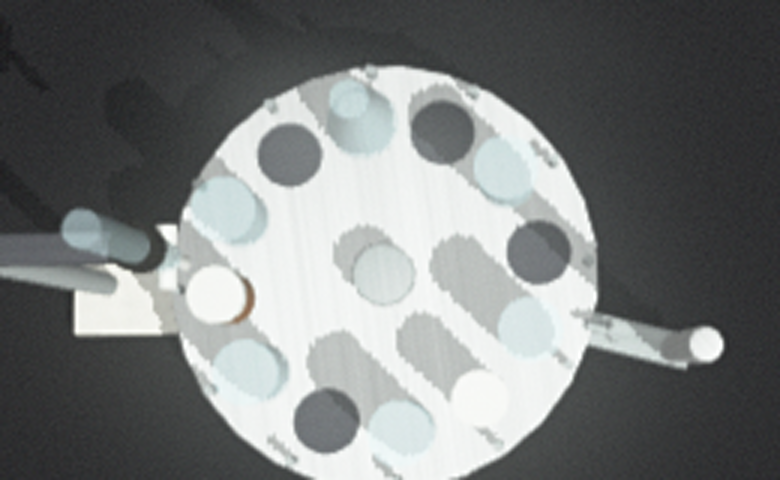

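View pics/side0z.png

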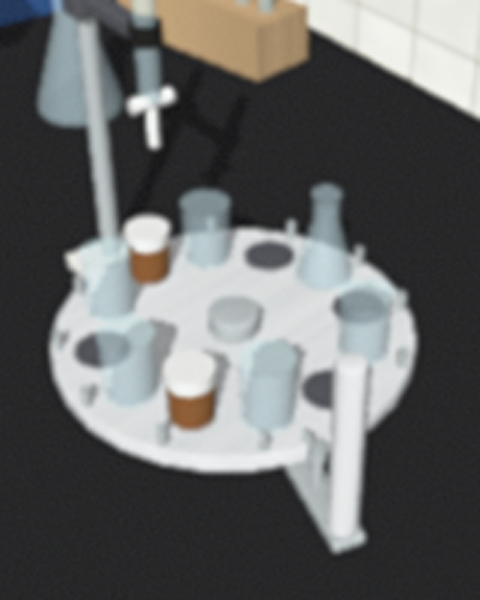

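Everything agrees with what was given: rim radius 124 mm, handle radius 176 mm, flask radius 91 mm. Taking the handle from about −104° to −66° means pushing along +x. The flask is about 85° short of the tip, so I expect 3 strokes. First I go behind the handle, closing the fingers to a small gap so they cradle it.

```bash
python3 -m pendant '[[0,0,0,-0.036,-0.045,0,0.8],[0,0,0,-0.036,-0.045,0,0.8],[0,0,0,-0.036,-0.045,0,0.8],[0,0,0,-0.036,-0.045,0,0.8],[0,0,0,-0.036,-0.045,0,0.8]]' 30
python3 -m pendant '[[0,0,0,-0.036,-0.045,0,0.8],[0,0,0,-0.036,-0.045,0,0.8],[0,0,0,-0.036,-0.045,0,0.8],[0,0,0,-0.036,-0.045,0,0.8]]'
```

```text
t: 0.78
position: [0.2815, 0.3332, 0.2454]
orientation: [0.0, 0.13, 0.991, -0.001]
wrist_force: [1.5, -0.0, 0.1]
grip_width: 0.099
t: 1.27
position: [0.3752, 0.1151, 0.2458]
orientation: [0.001, 0.129, 0.992, -0.001]
wrist_force: [1.3, 0.5, -0.1]
grip_width: 0.098
```

```bash
python3 -m pendant '[[0,0,0,-0.034,-0.041,0,0.8],[0,0,0,-0.034,-0.041,0,0.8],[0,0,0,-0.034,-0.041,0,0.8],[0,0,0,0,0,0,0.8]]'
cat > m.py <<'E'
from h import *
C=np.array([.5262,.1300]);
def to(P,yawdeg=None):
    o=get_obs();q=o['orientation'];r=R.from_quat([q[1],q[2],q[3],q[0]])
    d=r.inv().apply(np.array(P)-o['position']); x=-r.as_matrix()[:,0]
    print('TCP',o['position'].round(4),'shift',d.round(4),'push dir deg',np.degrees(np.arctan2(x[1],x[0])).round(1),'F',o['wrist_force'].round(1),'t',round(o['t'],2))
    p=o['position'][:2]-C;print('radius',np.hypot(*p).round(4),'ang',np.degrees(np.arctan2(p[1],p[0])).round(2))
E
python3 -c "
from m import *
to([.441,-.031,.115])"
```

```text
t: 1.78
position: [0.4443, -0.0386, 0.2462]
orientation: [0.002, 0.133, 0.991, -0.001]
wrist_force: [-0.2, 0.4, 0.9]
grip_width: 0.095
TCP [ 0.4443 -0.0386  0.2462] shift [0.0059 0.0065 0.1312] push dir deg -15.3 F [-0.2  0.4  0.9] t 1.77
radius 0.1874 ang -115.91
```

```bash
python3 -m pendant '[[0,0,0,0.006,0.006,0.044,0.8],[0,0,0,0,0,0.044,0.8],[0,0,0,0,0,0.043,0.8],[0,0,0,0,0,0,0.8]]'
python3 - <<'E'
from m import *
to([.441,-.031,.115])
for n in('top','side'):
    p,d=grab_frame(n);cv2.imwrite(f'pics/{n}1.png',p[:,:,::-1])
E
```

```text
t: 2.28
position: [0.4397, -0.0294, 0.1127]
orientation: [0.003, 0.133, 0.991, 0.0]
wrist_force: [-0.1, 0.6, 0.7]
grip_width: 0.095
TCP [ 0.4397 -0.0294  0.1127] shift [-0.0017 -0.0012 -0.0023] push dir deg -15.3 F [-0.1  0.6  0.7] t 2.27
radius 0.1814 ang -118.49
```

View pics/side1.png

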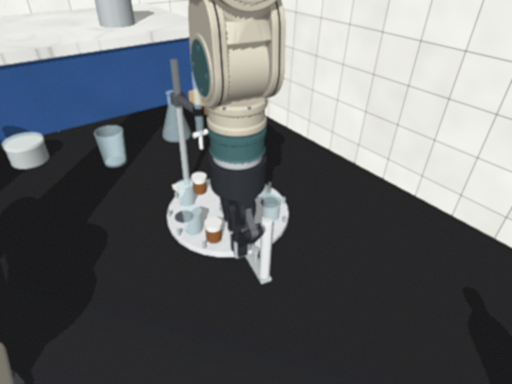

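View pics/top1.png

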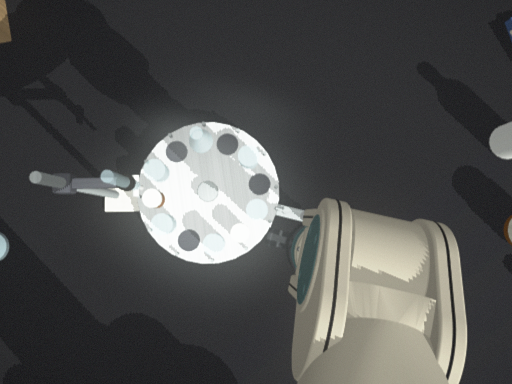

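```bash
python3 -m pendant '[[0,0,-1.5,-0.012,0,0,0.8],[0,0,0,-0.011,0,0,0.8],[0,0,0,0,0,0,0.8]]'
python3 -c "
from m import *
to([.4631,-.0348,.115])"
python3 -m pendant '[[0,0,-6,-0.018,-0.001,0,0.8],[0,0,-6,-0.018,-0.001,0,0.8]]'
python3 -c "
from m import *
to([.4631,-.0348,.115])"
```

```text
t: 2.75
position: [0.4713, -0.037, 0.1215]
orientation: [0.011, 0.119, 0.993, -0.001]
wrist_force: [-1.2, 0.1, 0.3]
grip_width: 0.099
TCP [ 0.4713 -0.037   0.1215] shift [0.0087 0.0002 0.0063] push dir deg -13.6 F [-1.2  0.1  0.3] t 2.75
radius 0.1758 ang -108.19
t: 3.0
position: [0.5039, -0.0453, 0.122]
orientation: [0.008, 0.011, 1.0, -0.002]
wrist_force: [-2.8, 0.9, -0.6]
grip_width: 0.097
TCP [ 0.5039 -0.0453  0.122 ] shift [0.0411 0.0096 0.0063] push dir deg -1.3 F [-2.8  0.9 -0.6] t 3.0
radius 0.1767 ang -97.25
```

```bash
python3 -m pendant '[[0,0,-6,-0.018,-0.001,0.004,0.8],[0,0,-6,-0.018,-0.001,0.002,0.8],[0,0,-5,-0.016,-0.001,0,0.8]]'
python3 -c "
from m import *
to([.4631,-.0348,.115])"
```

```text
t: 3.38
position: [0.554, -0.0463, 0.1173]
orientation: [0.003, -0.141, 0.99, -0.005]
wrist_force: [-4.2, -1.7, 0.7]
grip_width: 0.102
TCP [ 0.554  -0.0463  0.1173] shift [0.0841 0.0364 0.0016] push dir deg 16.2 F [-4.2 -1.7  0.7] t 3.38
radius 0.1785 ang -81.03
```

```bash
python3 -m pendant '[[0,0,-5,-0.015,0,0,0.8],[0,0,-3,-0.009,0,0,0.8]]'
python3 -c "
from m import *
to([.4631,-.0348,.115])"
python3 -m pendant '[[0,0,-1,-0.004,0,0,0.8],[0,0,0,-0.002,0,0,0.8]]'
python3 -c "
from m import *
to([.4631,-.0348,.115])"
```

```text
t: 3.62
position: [0.5761, -0.0416, 0.1174]
orientation: [-0.0, -0.211, 0.978, -0.008]
wrist_force: [-3.1, -4.5, 1.6]
grip_width: 0.104
TCP [ 0.5761 -0.0416  0.1174] shift [0.1001 0.0527 0.002 ] push dir deg 24.3 F [-3.1 -4.5  1.6] t 3.62
radius 0.1787 ang -73.8
t: 3.88
position: [0.5808, -0.0401, 0.1174]
orientation: [-0.002, -0.219, 0.976, -0.009]
wrist_force: [-3.2, -2.3, 1.3]
grip_width: 0.098
TCP [ 0.5808 -0.0401  0.1174] shift [0.1042 0.0551 0.0024] push dir deg 25.3 F [-3.2 -2.3  1.3] t 3.88
radius 0.1786 ang -72.19
```

```bash
python3 -m pendant '[[0,0,-1,-0.004,0,0,0.8],[0,0,0,-0.002,0,0,0.8]]'
python3 -m pendant '[[0,0,0,-0.004,0,0,0.8],[0,0,0,-0.002,0,0,0.8]]'
python3 -c "
from m import *
to([.4631,-.0348,.115])"
```

```text
t: 4.12
position: [0.5828, -0.0395, 0.1174]
orientation: [-0.006, -0.227, 0.974, -0.01]
wrist_force: [-6.4, -5.4, 4.4]
grip_width: 0.094
t: 4.38
position: [0.5828, -0.0397, 0.1174]
orientation: [-0.013, -0.225, 0.974, -0.013]
wrist_force: [-6.8, -5.8, 3.8]
grip_width: 0.097
TCP [ 0.5828 -0.0397  0.1174] shift [0.1053 0.057  0.0045] push dir deg 26.0 F [-6.8 -5.8  3.8] t 4.38
radius 0.1789 ang -71.56
```

The TCP stopped advancing and the force rose to 9 N, so this is the end stop. I'll check the carousel.

Run:
```python
from m import *
for n in('top','side'):
    p,d=grab_frame(n);cv2.imwrite(f'pics/{n}2.png',cv2.resize(p[90:290,70:330,::-1],None,fx=2.5,fy=2.5,interpolation=2))
```

```text
(no output)
```

View pics/top2.png

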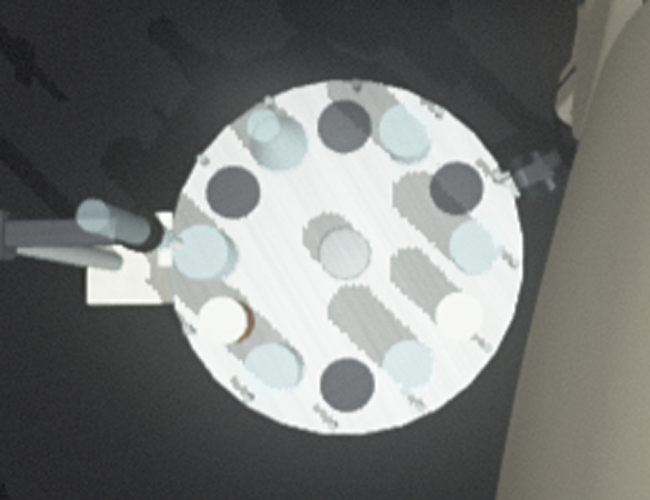

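View pics/side2.png

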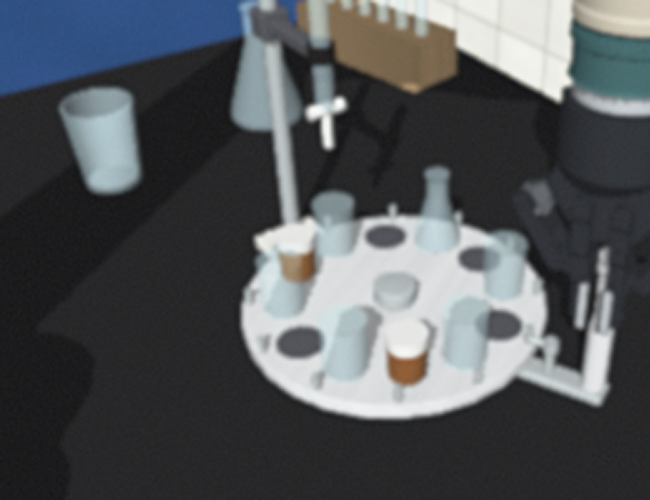

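The carousel turned about 24°. A beaker is now under the tip, with an empty place and then the flask behind it, so 2 more strokes are needed. Backing off along the arc now.

```bash
python3 -m pendant '[[0,0,8,0.024,0.004,0,0.8],[0,0,8,0.024,0.004,0,0.8],[0,0,8,0.024,0.004,0,0.8],[0,0,8,0.024,0.004,0,0.8],[0,0,8,0.024,0.004,0,0.8]]'
python3 -c "
from m import *
to([.441,-.031,.115])"
```

```text
t: 5.1
position: [0.467, -0.0376, 0.1213]
orientation: [-0.001, 0.132, 0.991, -0.011]
wrist_force: [-0.4, -0.3, 0.2]
grip_width: 0.099
TCP [ 0.467  -0.0376  0.1213] shift [ 0.0269 -0.0003  0.0063] push dir deg -15.2 F [-0.4 -0.3  0.2] t 5.1
radius 0.1778 ang -109.45
```

```bash
python3 -m pendant '[[0,0,-1,0.02,0,0.004,0.8],[0,0,0,0.003,0,0,0.8],[0,0,0,0,0,0,0.8],[0,0,0,0,0,0,0.8],[0,0,0,0,0,0,0.8]]'
python3 -m pendant '[[0,0,0,0,0,0,0.8],[0,0,0,0,0,0,0.8],[0,0,0,0,0,0,0.8],[0,0,0,0,0,0,0.8]]'
python3 - <<'E'
from m import *
to([.4631,-.0348,.115])
for n in('top','side'):
    p,d=grab_frame(n);cv2.imwrite(f'pics/{n}3.png',cv2.resize(p[90:290,70:330,::-1],None,fx=2.5,fy=2.5,interpolation=2))
E
```

```text
t: 5.72
position: [0.4483, -0.0303, 0.1193]
orientation: [0.004, 0.123, 0.992, -0.009]
wrist_force: [-1.1, -0.1, 0.2]
grip_width: 0.1
t: 6.22
position: [0.4492, -0.0306, 0.1193]
orientation: [0.004, 0.123, 0.992, -0.009]
wrist_force: [0.3, 0.0, -0.4]
grip_width: 0.1
TCP [ 0.4492 -0.0306  0.1193] shift [-0.0145 -0.0006  0.0045] push dir deg -14.2 F [ 0.3  0.  -0.4] t 6.22
radius 0.1781 ang -115.62
```

View pics/side3.png

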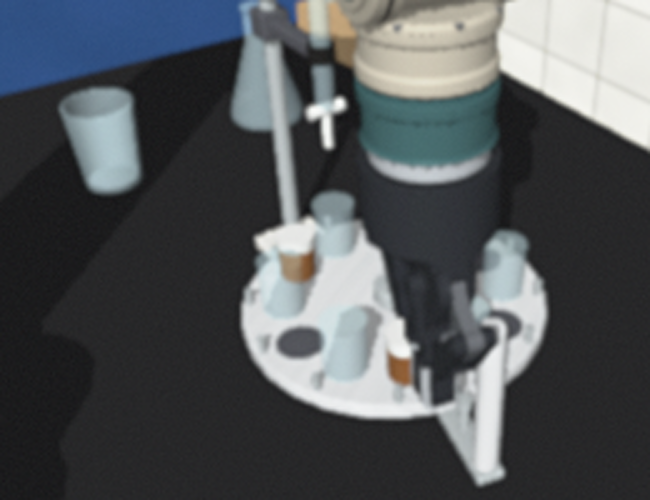

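View pics/top3.png

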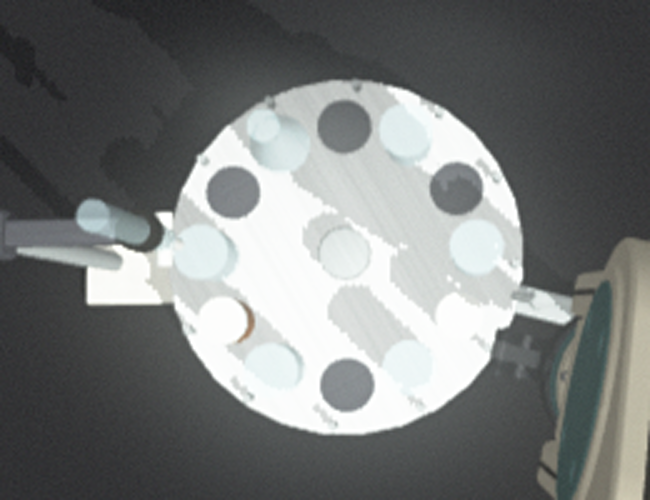

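The handle is back home (top at pixel (267,220), same as at the start) and the carousel stayed put. Stroke 2.

```bash
python3 -m pendant '[[0,0,0,-0.012,0.001,0.003,0.8],[0,0,-6,-0.018,0,0.001,0.8],[0,0,-6,-0.018,0,0.001,0.8],[0,0,-6,-0.018,0,0.001,0.8],[0,0,-6,-0.018,0,0.001,0.8]]'
python3 -c "
from m import *
to([.5828,-.0397,.117])"
```

```text
t: 6.95
position: [0.5301, -0.0412, 0.1102]
orientation: [-0.004, -0.091, 0.996, -0.012]
wrist_force: [-4.0, -1.4, 1.5]
grip_width: 0.101
TCP [ 0.5301 -0.0412  0.1102] shift [-0.052  -0.0082 -0.0072] push dir deg 10.5 F [-4.  -1.4  1.5] t 6.95
radius 0.1713 ang -88.69
```

```bash
python3 -m pendant '[[0,0,-4,-0.018,-0.003,-0.003,0.8],[0,0,-4,-0.016,-0.003,-0.002,0.8],[0,0,-3,-0.009,-0.001,0,0.8]]'
python3 -c "
from m import *
to([.5828,-.0397,.117])"
```

```text
t: 7.32
position: [0.5707, -0.039, 0.1108]
orientation: [-0.013, -0.189, 0.982, -0.011]
wrist_force: [-2.3, -1.8, 2.7]
grip_width: 0.1
TCP [ 0.5707 -0.039   0.1108] shift [-0.0108 -0.0053 -0.0064] push dir deg 21.8 F [-2.3 -1.8  2.7] t 7.33
radius 0.1748 ang -75.24
```

```bash
python3 -m pendant '[[0,0,-3,-0.009,-0.001,-0.003,0.8],[0,0,-1,-0.004,-0.001,-0.002,0.8]]'
python3 -m pendant '[[0,0,-1,-0.005,0,0,0.8],[0,0,0,-0.003,0,0,0.8]]'
python3 -m pendant '[[0,0,0,-0.004,0,0,0.8],[0,0,0,-0.002,0,0,0.8]]'
python3 -c "
from m import *
to([.5828,-.0397,.117])"
```

```text
t: 7.58
position: [0.5788, -0.0375, 0.1121]
orientation: [-0.021, -0.223, 0.974, -0.011]
wrist_force: [-9.6, -6.2, 2.7]
grip_width: 0.097
t: 7.82
position: [0.58, -0.0399, 0.1097]
orientation: [-0.031, -0.23, 0.973, -0.016]
wrist_force: [-5.8, -6.6, 3.4]
grip_width: 0.096
t: 8.07
position: [0.5813, -0.0413, 0.1079]
orientation: [-0.038, -0.229, 0.973, -0.019]
wrist_force: [-6.2, -2.2, 4.9]
grip_width: 0.102
TCP [ 0.5813 -0.0413  0.1079] shift [-0.0013  0.0006 -0.0092] push dir deg 26.4 F [-6.2 -2.2  4.9] t 8.07
radius 0.1799 ang -72.17
```

```bash
cat >> m.py <<'E'
def level(yaw):
    # rotvec (deg, tool axes) to vertical tool with push direction yaw
    o=get_obs();q=o['orientation'];r=R.from_quat([q[1],q[2],q[3],q[0]])
    y=np.radians(yaw);x=-np.array([np.cos(y),np.sin(y),0]);z=np.array([0,0,-1.]);M=np.column_stack([x,np.cross(z,x),z])
    print('rotvec to level',np.degrees((r.inv()*R.from_matrix(M)).as_rotvec()).round(1))
E
python3 - <<'E'
from m import *
level(25)
for n in('top','side'):
    p,d=grab_frame(n);cv2.imwrite(f'pics/{n}4.png',cv2.resize(p[90:290,70:330,::-1],None,fx=2.5,fy=2.5,interpolation=2))
E
```

```text
rotvec to level [-1.2 -4.7  1.4]
```

View pics/top4.png

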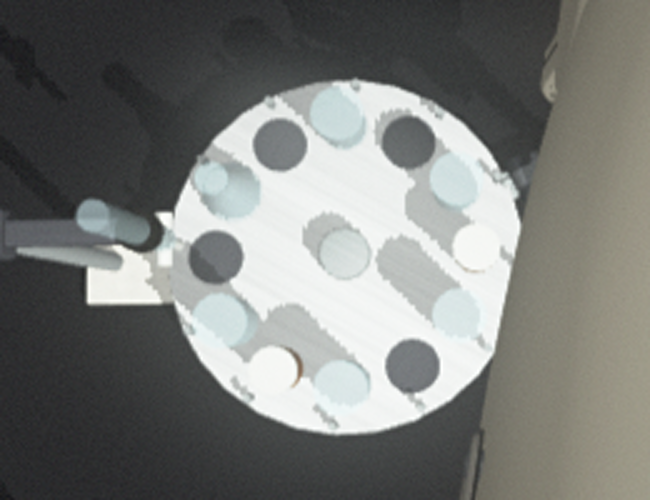

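View pics/side4.png

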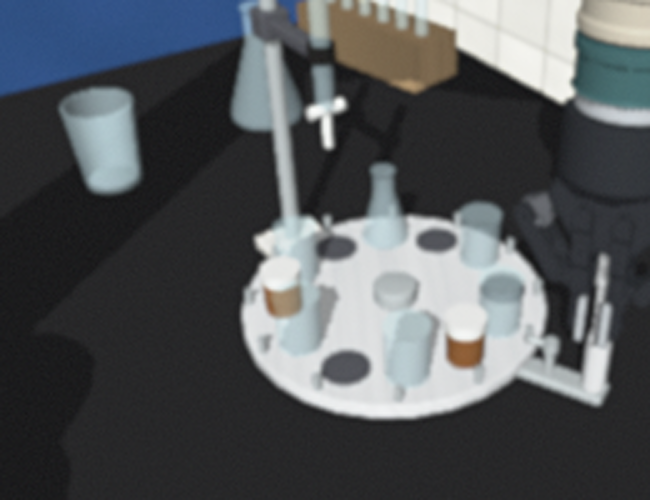

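The rim pins sit at the same pixels as after stroke 1, so it advanced exactly one place. The flask is now one place from the tip. Backing off and levelling the tool.

```bash
python3 -m pendant '[[-1,-4.7,3,0.020,0.002,-0.004,0.8],[0,0,8,0.024,0.004,-0.003,0.8],[0,0,8,0.024,0.004,0,0.8],[0,0,8,0.024,0.004,0,0.8],[0,0,8,0.024,0.004,0,0.8]]'
python3 -c "
from m import *
to([.447,-.031,.117]);level(-13.8)"
```

```text
t: 8.8
position: [0.4686, -0.0527, 0.114]
orientation: [0.003, 0.085, 0.996, -0.002]
wrist_force: [-0.7, 0.1, 0.4]
grip_width: 0.097
TCP [ 0.4686 -0.0527  0.114 ] shift [ 0.0249  0.0177 -0.0033] push dir deg -9.7 F [-0.7  0.1  0.4] t 8.8
radius 0.1915 ang -107.49
rotvec to level [-0.1  0.4  4.1]
```

```bash
python3 -m pendant '[[0,0,4,0.022,0.004,-0.002,0.8],[0,0,0,0.003,0.012,0,0.8],[0,0,0,0,0,0,0.8],[0,0,0,0,0,0,0.8],[0,0,0,0,0,0,0.8]]'
python3 -m pendant '[[0,0,0,0,0,0,0.8],[0,0,0,0,0,0,0.8],[0,0,0,0,0,0,0.8]]'
python3 - <<'E'
from m import *
to([.4631,-.0348,.117]);level(-13.8)
for n in('side',):
    p,d=grab_frame(n);cv2.imwrite(f'pics/{n}5.png',cv2.resize(p[90:290,70:330,::-1],None,fx=2.5,fy=2.5,interpolation=2))
E
```

```text
t: 9.43
position: [0.4503, -0.0324, 0.1156]
orientation: [0.004, 0.119, 0.993, -0.002]
wrist_force: [0.5, 0.7, -0.4]
grip_width: 0.101
t: 9.8
position: [0.4511, -0.0329, 0.1156]
orientation: [0.005, 0.12, 0.993, -0.002]
wrist_force: [-0.1, -0.2, 0.1]
grip_width: 0.101
TCP [ 0.4511 -0.0329  0.1156] shift [-0.0121  0.001  -0.0013] push dir deg -13.7 F [-0.1 -0.2  0.1] t 9.8
radius 0.1793 ang -114.74
rotvec to level [-0.1  0.6  0.1]
```

View pics/side5.png

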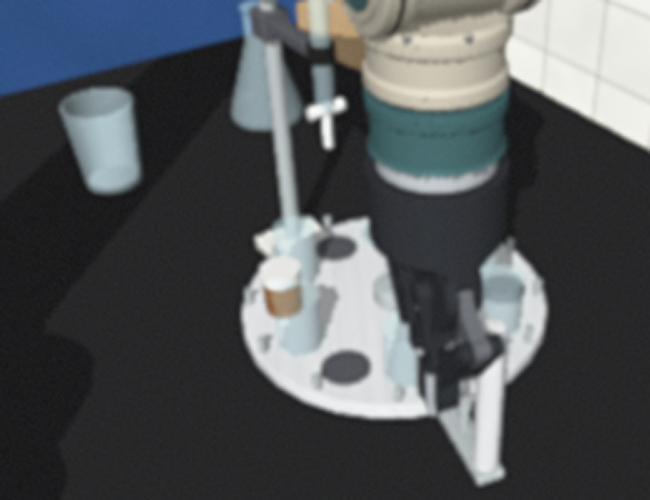

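The handle is home again at (493,325 zoomed). Stroke 3.

```bash
python3 -m pendant '[[0,0,0,-0.010,0.001,0,0.8],[0,0,-6,-0.018,0,0,0.8],[0,0,-6,-0.018,-0.001,0,0.8],[0,0,-6,-0.018,-0.001,0,0.8],[0,0,-6,-0.018,-0.001,0,0.8]]'
python3 -c "
from m import *
to([.5828,-.0397,.117]);level(16)"
```

```text
t: 10.48
position: [0.5296, -0.0459, 0.1146]
orientation: [-0.002, -0.095, 0.995, -0.006]
wrist_force: [-3.9, -1.3, 2.6]
grip_width: 0.102
TCP [ 0.5296 -0.0459  0.1146] shift [-0.0534 -0.0039 -0.0027] push dir deg 10.9 F [-3.9 -1.3  2.6] t 10.47
radius 0.176 ang -88.88
rotvec to level [-0.6 -0.4 -5.1]
```

```bash
python3 -m pendant '[[0,0,-4,-0.018,-0.001,0,0.8],[0,0,-4,-0.016,-0.001,0,0.8],[0,-0.5,-3,-0.009,0,0,0.8]]'
python3 -c "
from m import *
to([.5828,-.0397,.117]);level(24)"
```

```text
t: 10.85
position: [0.5716, -0.0406, 0.1132]
orientation: [-0.003, -0.192, 0.981, -0.008]
wrist_force: [-3.2, -3.7, 1.9]
grip_width: 0.105
TCP [ 0.5716 -0.0406  0.1132] shift [-0.0107 -0.0034 -0.0038] push dir deg 22.1 F [-3.2 -3.7  1.9] t 10.85
radius 0.1766 ang -75.09
rotvec to level [-0.8 -0.5 -1.9]
```

```bash
python3 -m pendant '[[0,-0.5,-3,-0.008,0,0,0.8],[0,0,-1,-0.004,0,0,0.8]]'
python3 -m pendant '[[0,0,0,-0.004,0,0,0.8],[0,0,0,-0.003,0,0,0.8]]'
python3 -m pendant '[[0,-1,0,-0.004,0,0,0.8],[0,-1,0,-0.003,0,0,0.8]]'
python3 - <<'E'
from m import *
to([.5828,-.0397,.117]);level(25)
for n in('top','side'):
    p,d=grab_frame(n);cv2.imwrite(f'pics/{n}6.png',cv2.resize(p[90:290,70:330,::-1],None,fx=2.5,fy=2.5,interpolation=2))
E
```

```text
t: 11.1
position: [0.5815, -0.0387, 0.1125]
orientation: [-0.003, -0.226, 0.974, -0.009]
wrist_force: [-7.9, -7.4, 5.1]
grip_width: 0.101
t: 11.35
position: [0.583, -0.0398, 0.1115]
orientation: [-0.01, -0.224, 0.974, -0.013]
wrist_force: [-8.5, -4.4, 6.5]
grip_width: 0.099
t: 11.6
position: [0.5832, -0.0396, 0.1111]
orientation: [-0.001, -0.223, 0.975, -0.011]
wrist_force: [-8.7, -4.5, 7.3]
grip_width: 0.101
TCP [ 0.5832 -0.0396  0.1111] shift [ 0.0005 -0.     -0.0059] push dir deg 25.7 F [-8.7 -4.5  7.3] t 11.6
radius 0.1789 ang -71.42
rotvec to level [-1.2 -0.4  0.7]
```

View pics/top6.png

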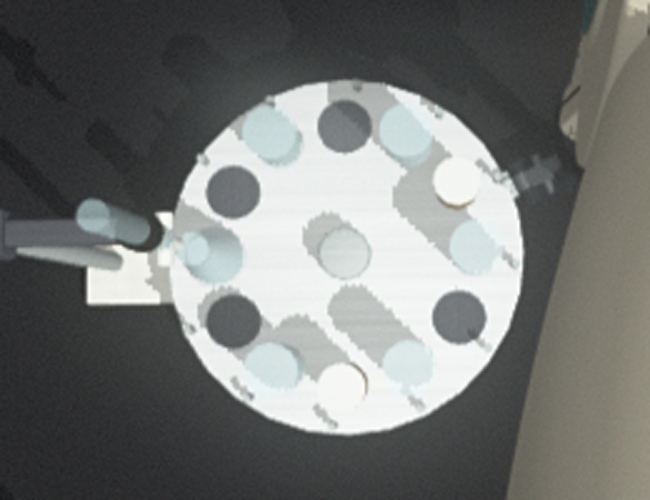

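View pics/side6.png

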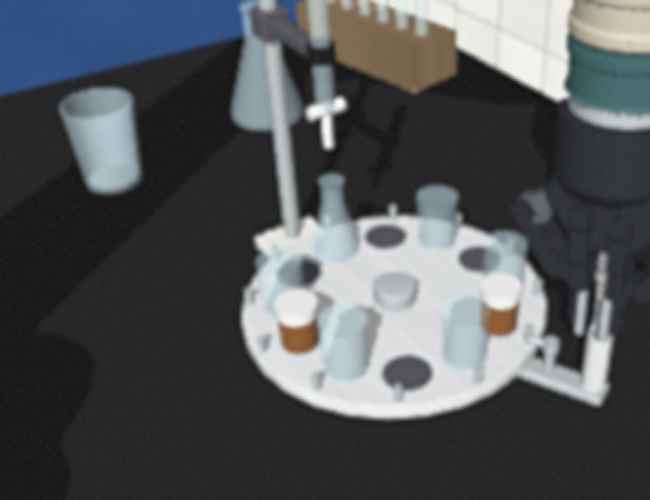

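The flask mouth is directly below the tip: side view (331,180) against tip (328,149), zoomed pixels. Backing off clear of the handle, then a numerical check.

```bash
python3 -m pendant '[[0,0,6,0.022,0.004,-0.002,0.8],[0,0,8,0.024,0.004,0,0.8],[0,0,8,0.024,0.004,0,0.8],[0,0,8,0.024,0.004,0,0.8],[0,0,8,0.024,0.004,0,0.8]]'
python3 -m pendant '[[0,0,0,0.022,0.002,0,0.8],[0,0,0,0.02,0,0,0.8],[0,0,0,0,0,0,0.8],[0,0,0,0,0,0,0.8],[0,0,0,0,0,0,0.8]]'
python3 -m pendant '[[0,0,0,0,0,0,0.8],[0,0,0,0,0,0,0.8],[0,0,0,0,0,0,0.8],[0,0,0,0,0,0,0.8],[0,0,0,0,0,0,0.8]]'
python3 - <<'E'
from m import *
to([.43,-.031,.117])
for n in('top','side'):
    p,d=grab_frame(n);cv2.imwrite(f'pics/{n}7.png',cv2.resize(p[90:290,70:330,::-1],None,fx=2.5,fy=2.5,interpolation=2))
z=lambda u,v:(u/2.5+70,v/2.5+90)
T=onz('side',*z(328,149),.145)
F=onz('side',*z(331,180),.112);G=onz('top',*z(196,249),.112)
print(T,F,G,np.hypot(*(T-F)[:2]),np.hypot(*(T-G)[:2]))
E
```

```text
t: 12.32
position: [0.4672, -0.0422, 0.113]
orientation: [0.005, 0.119, 0.993, -0.009]
wrist_force: [-0.0, -0.1, -0.3]
grip_width: 0.102
t: 12.95
position: [0.4287, -0.03, 0.1131]
orientation: [0.007, 0.12, 0.993, -0.009]
wrist_force: [-0.5, 0.2, 1.0]
grip_width: 0.102
t: 13.58
position: [0.4303, -0.0305, 0.1133]
orientation: [0.007, 0.12, 0.993, -0.009]
wrist_force: [0.6, -0.2, 0.4]
grip_width: 0.099
TCP [ 0.4303 -0.0305  0.1133] shift [ 0.0001 -0.0006 -0.0037] push dir deg -13.8 F [ 0.6 -0.2  0.4] t 13.57
radius 0.1869 ang -120.85
[0.52161692 0.2110901  0.145     ] [0.52500571 0.21610484 0.112     ] [0.5238278  0.21618565 0.112     ] 0.0060524041595400434 0.005554518751235181
```

View pics/top7.png

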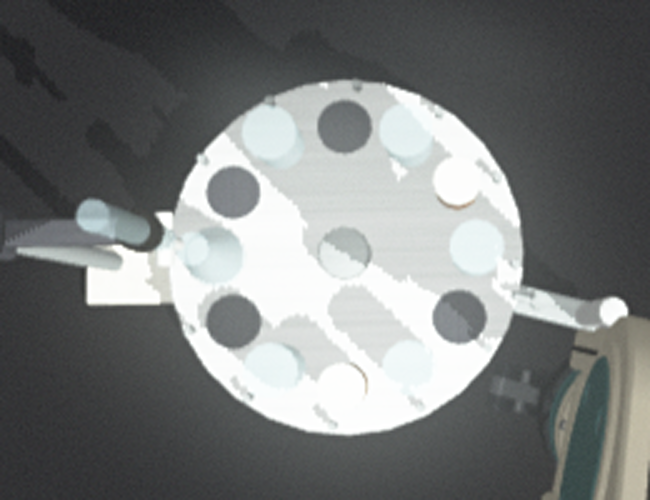

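View pics/side7.png

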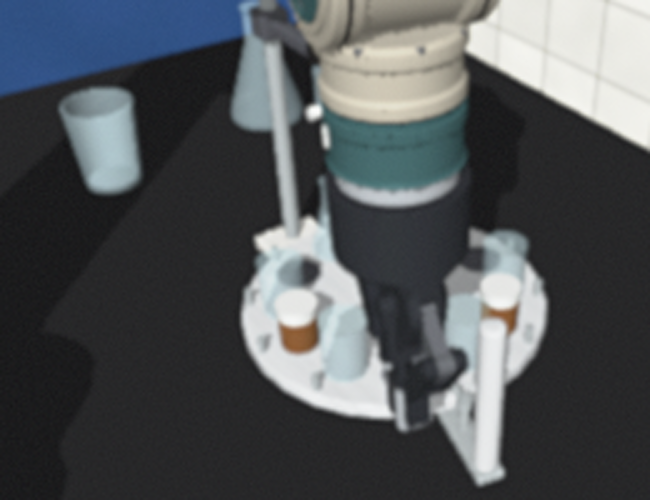

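The top view shows the flask mouth still at (196,249) zoomed and the handle home at (613,311). The fingers are clear of everything. Handing in.

```bash
python3 -c "
from bench import *
print(hand_in())"
```

```text
the job is handed in; nothing more can be done
None
```

The conical flask now stands under the burette tip. It took three full strokes of the ratchet lever, each to the end stop (wrist force 8–12 N there). I let the handle spring home after each stroke and handed in at about 13.7 s.

- **Position:** the flask mouth measures about 6 mm from the tip's axis, against the 14 mm limit. Both cameras agree on the flask. The tip itself was measured only from the side camera, with its lower end 4 to 9 mm off the stated 90 mm radius, so that offset is probably mostly pixel reading.
- **Carousel at rest:** in the top view the flask mouth did not shift between the last stop and the lever's return. I did not measure the carousel's speed directly.
- **Contact:** the handle is home, with the tool about 55 mm behind it. Wrist force reads about zero. The pictures show no contact with the carousel or glassware, and the fingertips stayed at least 89 mm above the bench, outside the rim.
- **What went less well:** the tool tilted about 5° at the end of stroke 2, and its path back ran up to 16 mm outside the handle's radius. I levelled it and brought it back into line. The pin positions showed that stroke had still moved the carousel one full place.

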